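# Stow the dive kit on its matching pads

## Robot

A 6-joint arm with a two-finger parallel gripper is mounted at the origin on the work surface. World frame = base frame: x ahead of the robot, y to its left, z up, the work surface at z = 0. Lengths are in mm, angles in rad, forces in N, time in s.
With the tool pointing down it reaches from about 400 to 925 mm from the base axis. Payload 12.5 kg.
Tool frame: the origin (TCP) lies midway between the tips of the shut fingers; the grasp point (between the pads) lies 19 mm behind it (env.pinch_z is the z of the grasp point in the tool frame, in mm); z points along the fingers, y is the line along which they close (so a half turn about z gives the same grasp; the last joint's range is limited). The gripper opens to 95 mm and grips with 3 to 60 N. Pads are 20 mm wide; open, the fingers measure 119 mm over their backs; the gripper's body (75 mm by 180 mm) begins 59 mm behind the grasp point.
Start: joints at [-1.369, 0.491, 1.559, -0, 1.092, -0.106], TCP at [189.375, -595.637, 214.661] pointing down, gripper open.
Joint ranges: [-3.1, 3.1], [-0.84, 2.19], [0.05, 2.79], [-1.13, 4.28], [0.06, 2.93], [-2.69, 2.69]. Speed limits (rad/s): [2.22, 2.22, 2.79, 3.14, 3.14, 3.14].

## Interface

Orientations are given as [roll, pitch, yaw] about the fixed x, y, z axes, in that order (R = Rz(yaw) Ry(pitch) Rx(roll)).
In Python, from cell import env, eyes gives the robot as it stands.
- The arm moves only by the shell command python3 -m inch 'ROWS'. ROWS is JSON, a list of rows, each a list of 3 entries, a list of its own where there are three numbers: the shift along the tool's x, y, z in units of 60 mm (1.0 is 60 mm), then the turn about the tool's z in units of 5 degrees (1.0 is 5 degrees), then the closure, from -1 (fully open) to 1 (shut). In form: [[[tx, ty, tz], turn, claw], ...]. A call has exactly 10 rows; each row shifts and turns the commanded pose from where the row before left it, along the tool's axes as they then stand; what a row does not reach is not made up. A row lasts 1/8 s, in which the tool goes at most 62.5 mm and 10.7 degrees, less where a joint would pass 70% of its speed; a pose out of reach is approached as far as the arm can. A call is refused whole if a number of a shift passes 1 or a number of a turn 1, either way. A call with a gripper value outside its range is refused whole. The fingers move at their own pace and stop on an object; the grip force is fixed at half the most. Time passes only in rows, so rows that do not move let the fingers close, or fill a call up. It gives the time, the measured TCP pose, the force, the opening and the grip force at its end, in the units of the state.
- env.state(): the state, without advancing time (a new reading comes with each control period).
- eyes.read_camera(name): name is "scene" or "top" or "wrist"; returns a dict with "pixels" (480x640x3 uint8, red, green, blue), "fx", "fy", "cx", "cy" (pixels), "extrinsics" (4x4, takes a point from world to camera coordinates). Camera axes: x right, y down, z forward; pixel columns grow to the right and rows downward; lengths in mm; the calibration is good to about 2 mm. A picture is of the moment at which its call begins. There is no depth.
- env.job_done(): hands the job in; it is judged then, once.
Trained networks look in a picture, given as the dict that the camera call returned (one of the last four; its "shot" number tells which), for a name from the list of things; names that differ only in an ending like _2 or _b are one class to them, and where a whole thing is asked for, a point or a joint stands for the part that bears it (a point fixed in the world has none). Each returns a list of dicts, best first, with "score" (0 to 1); they miss things now and then, are a little off and sometimes report something else, mostly with a low value. They report only what shows in the picture. A call takes as long as a camera call. They do not tell look-alikes from the thing itself.
- eyes.boxes_of(name, picture): "centre" ([row, column] in pixels, amid what is visible of it).
- eyes.cut_out(name, picture): "mask" (480x640 bool, what is visible of it) and "centre" ([row, column] in pixels, amid what is visible of it).
- eyes.spot_point(name, picture): "centre" ([row, column] in pixels: a listed point, or the origin of a listed thing).
The state is a dict: "t": time; "joints": joint angles; "qvel": joint speeds; "tau": joint torques, N m; "eef_pos": TCP position; "tcp_rot": TCP orientation; "ft_force": force on the tool from outside, world axes, zero at the start; "moment": the same for the moment, N m; "opening": opening from 0.0 (shut) to 1.0 (fully open); "grip_force": force on a finger pad.
Only numpy, scipy, OpenCV 4.12 (cv2) and the standard library are available. Lean on these libraries where they do the work, as an engineer would, in place of code of your own. Each camera call takes 0.05 s, during which the arm holds its last target. There are 200 camera calls.

## Task

Stow the kit for the passage: put the mask case, the smoky glass tumbler, the lantern and the carabiner each on the cedar pad whose black inlay matches its footprint (rectangle, small disc, large disc, oval), centred on the inlay, with the case and the carabiner lined up with theirs. Keep the tumbler upright all the while, set everything down standing or lying as it was, without dropping it, and let go. Do not shift or tip the lotion bottle and the cork float that stand among the things.

Things in the scene. Friction and masses are not known exactly. Their poses are not given: they have to be found in the camera images.
- mask_case: loose white polycarbonate mask case, a rounded box 84 mm (x) x 126 mm (y) x 56 mm high, about 0.3 kg, with a carrying bar on its lid: the bar is 14 mm wide (x), 70 mm long (along y), from 68 to 86 mm above the underside, centred, with a gap between bar and lid. Origin: centre of the underside, z up
- tumbler: loose open smoky glass tumbler, mouth up, 95 mm high, 60 mm across at the foot and 66 mm at the rim, about 0.2 kg. Origin: centre of the underside, z up
- lantern: loose battery lantern standing upright, about 0.25 kg: black round foot 84 mm across and 22 mm high, above it a pale round column 54 mm across up to 68 mm above the underside, a black cap 56 mm across up to 82 mm and a grey button up to 86 mm. Origin: centre of the underside, z up
- carabiner: loose stainless carabiner lying flat, a closed oval loop of 12 mm round bar, 46 mm wide over its straight sides (x), 100 mm long (y), 12 mm high, about 0.16 kg; the straight sides run along y for the middle 54 mm. Same either way round. Origin: centre of the loop at its underside, z up
- pad_case: fixed flat cedar pad lying on the deck table, 98 mm (its x) x 138 mm (its y) x 6 mm high, with a flat black inlay, flush with its top: a rectangle 86 mm (x) x 128 mm (y), nearly filling it, centred on the pad. The four pads differ only in their inlay. Origin: centre of the underside, z up; the top is 6 mm above it
- pad_tumbler: fixed flat cedar pad lying on the deck table, 98 mm (its x) x 138 mm (its y) x 6 mm high, with a flat black inlay, flush with its top: a small disc 66 mm across centred on the pad. The four pads differ only in their inlay. Origin: centre of the underside, z up; the top is 6 mm above it
- pad_lantern: fixed flat cedar pad lying on the deck table, 98 mm (its x) x 138 mm (its y) x 6 mm high, with a flat black inlay, flush with its top: a large disc 90 mm across centred on the pad. The four pads differ only in their inlay. Origin: centre of the underside, z up; the top is 6 mm above it
- pad_carabiner: fixed flat cedar pad lying on the deck table, 98 mm (its x) x 138 mm (its y) x 6 mm high, with a flat black inlay, flush with its top: an oval with straight sides, 50 mm (x) x 104 mm (y), centred on the pad. The four pads differ only in their inlay. Origin: centre of the underside, z up; the top is 6 mm above it
- lotion: bystander among the things: small grey lotion bottle with a white cap, standing, 36 mm across, 100 mm high, loose. Origin: centre of the underside
- float: bystander among the things: small cork net float, an upright cylinder 40 mm across and 34 mm high, loose (a fixed steel cleat, 50 mm long and 21 mm high, also lies among the things). Origin: centre of the underside
Things that resemble listed ones, but are neither listed nor needed, are in the scene too. Of the things like the mask_case, leave any that is red; of the rest the larger one is meant.

How it is judged (in metres and radians):
At the end, for the whole second after the job is handed in: Each thing rests on its own pad, let go and still: within 12 mm of the pad's centre, underside on the pad's top, upright or level within 0.12 rad (carabiner on either face); mask case and carabiner lined up with their pads' long axes within 0.2 rad, either way round (horizontal distance between mask_case and pad_case below 0.012 m and z of mask_case in the frame of pad_case between 0.003 and 0.01 m and linear speed of each of mask_case, tumbler, lantern, carabiner below 0.02 m/s and contact force between mask_case and pad_case above 0.3 N and angle between each of mask_case, tumbler, lantern's own z axis and vertical below 0.12 rad and angle between the y axis of mask_case and the y axis of pad_case, either way round below 0.2 rad and horizontal distance between tumbler and pad_tumbler below 0.012 m and z of tumbler in the frame of pad_tumbler between 0.003 and 0.01 m and contact force between tumbler and pad_tumbler above 0.3 N and horizontal distance between lantern and pad_lantern below 0.012 m and z of lantern in the frame of pad_lantern between 0.003 and 0.01 m and contact force between lantern and pad_lantern above 0.3 N and horizontal distance between carabiner and pad_carabiner below 0.012 m and z of carabiner in the frame of pad_carabiner between 0.003 and 0.022 m and contact force between carabiner and pad_carabiner above 0.3 N and (angle between carabiner's own z axis and vertical below 0.12 rad or angle between carabiner's own z axis and vertical above 3.02 rad) and angle between the y axis of carabiner and the y axis of pad_carabiner, either way round below 0.2 rad); the robot touches nothing.
It fails at once if one of the four things is dropped or thrown (moves faster than 0.7 m/s while the fingers do not hold it) ((linear speed of mask_case above 0.7 m/s and contact force between mask_case and the fingers below 0.01 N) or (linear speed of tumbler above 0.7 m/s and contact force between tumbler and the fingers below 0.01 N) or (linear speed of lantern above 0.7 m/s and contact force between lantern and the fingers below 0.01 N) or (linear speed of carabiner above 0.7 m/s and contact force between carabiner and the fingers below 0.01 N)).
It fails at once if the tumbler is tipped by more than 0.6 rad (angle between tumbler's own z axis and vertical above 0.6 rad).
It fails at once if the lotion is shifted by more than 25 mm or tipped (distance of lotion from where it was at the start of the episode above 0.025 m or angle between lotion's own z axis and vertical above 0.4 rad).
It fails at once if the float is shifted by more than 25 mm or tipped (distance of float from where it was at the start of the episode above 0.025 m or angle between float's own z axis and vertical above 0.4 rad).
It also fails if it takes over 115 s, if anything falls off the work surface, if the arm or the gripper's body presses on something with over 40 N, if the wrist force passes 120 N, or if a joint passes its speed limit or range.

## Working session

There is one attempt and no reset: what is moved stays moved. The work goes in short steps, Python scripts to look and compute and a shell command to move; the robot and the scene stay as the last step left them, time stands still between calls to the robot, and variables do not carry over. Pictures are saved under pics/ and viewed, at most 14 in all, crops included, and the job is handed in when it is done.

```bash
ls; mkdir -p pics; python3 - <<'E'
from cell import env, eyes
import cv2
for n in ("top","scene"):
    p=eyes.read_camera(n); cv2.imwrite(f"pics/{n}0.png",p["pixels"][:,:,::-1])
    print(n,p["fx"],p["cx"],p["cy"],p["extrinsics"])
    for t in ["mask_case","tumbler","lantern","carabiner","pad_case","pad_tumbler","pad_lantern","pad_carabiner","lotion","float"]:
        print(t,[(round(d["score"],2),[int(v) for v in d["centre"]]) for d in eyes.spot_point(t,p)][:5])
print(env.state(),env.pinch_z)
E
```

```text
pics
top 554.661652398169 330.87650897752206 234.75464129301844 [[-1.02287502e-02 -9.99927166e-01 -6.40581599e-03  9.23073320e+01]
 [-9.94591663e-01  1.08359123e-02 -1.03295729e-01  5.38718726e+02]
 [ 1.03357618e-01  5.31458497e-03 -9.94630061e-01  1.34361668e+03]
 [ 0.00000000e+00  0.00000000e+00  0.00000000e+00  1.00000000e+00]]
mask_case [(0.82, [210, 253]), (0.76, [147, 343]), (0.64, [342, 179])]
tumbler [(0.71, [201, 323]), (0.57, [269, 489])]
lantern [(0.88, [278, 331])]
carabiner [(0.94, [205, 402]), (0.23, [276, 329]), (0.18, [210, 250])]
pad_case [(0.87, [197, 480])]
pad_tumbler [(0.58, [271, 409]), (0.2, [276, 249])]
pad_lantern [(0.82, [267, 491]), (0.43, [238, 286])]
pad_carabiner [(0.98, [275, 248]), (0.36, [237, 286])]
lotion [(0.78, [239, 365])]
float [(0.6, [236, 284])]
scene 592.8935036029827 317.97673107764604 240.26450967410068 [[-3.83649162e-01  9.23354604e-01  1.51524390e-02  1.14391687e+02]
 [ 7.44775313e-01  3.19068280e-01 -5.86093137e-01 -3.92163831e+02]
 [-5.46006459e-01 -2.13568979e-01 -8.10101992e-01  1.64774981e+03]
 [ 0.00000000e+00  0.00000000e+00  0.000
[... 497 characters left out ...]
 1.1, 'joints': array([-1.36861048e+00,  4.90879777e-01,  1.55889837e+00, -4.23831386e-05,
        1.09169809e+00, -1.05609335e-01]), 'qvel': array([-1.15009284e-03, -9.17389684e-05, -2.49584134e-04,  8.21041778e-04,
       -9.84031181e-04,  1.65668875e-04]), 'tau': array([ 1.75568468e-03, -6.12470198e+01, -2.58428353e+01,  6.95158518e-02,
        4.45375533e-02, -1.74292973e-05]), 'eef_pos': array([ 189.35865378, -595.64246261,  214.67407315]), 'tcp_rot': array([3.14148086e+00, 4.96751781e-05, 3.07814719e-01]), 'ft_force': array([-0.1481819 , -0.51409596,  0.70187659]), 'moment': array([3.16315826e-03, 2.56805183e-04, 3.44766143e-05]), 'grip_force': 0.0, 'opening': 0.9997303334599723} -18.8
```

View pics/top0.png

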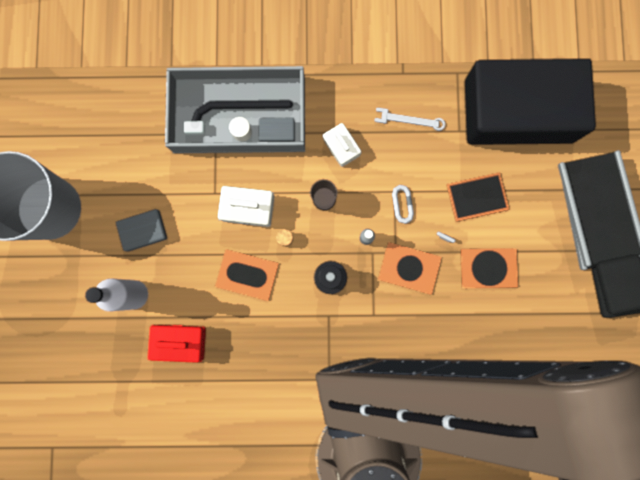

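View pics/scene0.png

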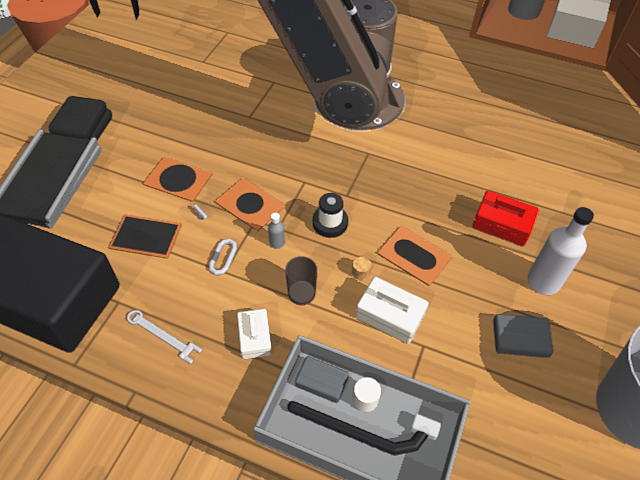

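```bash
cat > h.py <<'E'
import numpy as np, cv2
from cell import env, eyes
from scipy.optimize import minimize
a=np.linspace(0,2*np.pi,60,endpoint=False)
def circ(r,z): return np.c_[r*np.cos(a),r*np.sin(a),np.full(60,z)]
def rect(w,l,z): return np.array([[x*w/2,y*l/2,z] for x in(-1,1) for y in(-1,1)])
def oval(w,l,z):
    c=circ(w/2,z); c[:,1]+=np.sign(c[:,1])*(l-w)/2; return c
MOD={"mask_case":np.r_[rect(84,126,3),rect(84,126,56),rect(14,70,86)],
"tumbler":np.r_[circ(30,0),circ(33,95)],"lantern":np.r_[circ(42,0),circ(42,22),circ(28,82)],
"carabiner":oval(46,100,6),"pad":rect(98,138,6),"pad_case":rect(86,128,6),"pad_tumbler":circ(33,6),"pad_lantern":circ(45,6),"pad_carabiner":oval(50,104,6),
"lotion":np.r_[circ(18,0),circ(18,70),circ(9,100)],"float":np.r_[circ(20,0),circ(20,34)]}
def proj(P,c):
    E=c["extrinsics"]; q=P@E[:3,:3].T+E[:3,3]
    return np.c_[c["fx"]*q[:,0]/q[:,2]+c["cx"],c["fy"]*q[:,1]/q[:,2]+c["cy"]]
def unproj(rc,z,c):
    E=c["extrinsics"];R=E[:3,:3];o=-R.T@E[:3,3]
    d=R.T@np.array([(rc[1]-c["cx"])/c["fx"],(rc[0]-c["cy"])/c["fy"],1]); return (o+d*(z-o[2])/d[2])[:2]
def fit(name,mask,c,xy,yaws=(0,)):
    m=cv2.GaussianBlur(mask.astype(np.float32),(5,5),1); best=None
    def cost(v):
        s,k=np.sin(v[2]),np.cos(v[2]); P=MOD[name].copy(); P[:,:2]=P[:,:2]@np.array([[k,s],[-s,k]])+v[:2]
        h=cv2.convexHull(proj(P,c).astype(np.float32)); im=np.zeros(m.shape,np.float32)
        cv2.fillConvexPoly(im,np.round(h*16).astype(np.int32),1.0,cv2.LINE_8,4)
        return float(np.abs(cv2.GaussianBlur(im,(5,5),1)-m).sum()/m.sum())
    for y in yaws:
        r=minimize(cost,[*xy,y],method="Nelder-Mead",options=dict(initial_simplex=np.array([[*xy,y],[xy[0]+15,xy[1],y],[xy[0],xy[1]+15,y],[*xy,y+.3]]),maxiter=150))
        if best is None or r.fun<best.fun: best=r
    return np.round(best.x,2),round(best.fun,3)
def fillmask(m):
    cs,_=cv2.findContours(m.astype(np.uint8),cv2.RETR_EXTERNAL,cv2.CHAIN_APPROX_NONE); o=np.zeros(m.shape,np.uint8)
    cv2.drawContours(o,[max(cs,key=cv2.contourArea)],-1,1,-1); return o
def dark(c,ctr,t=55,r=45):
    m=(c["pixels"].max(2)<t).astype(np.uint8); n,l=cv2.connectedComponents(m)
    k=l[int(ctr[0]),int(ctr[1])]; return (l==k).astype(np.uint8) if k else None
E
python3 - <<'E'
from h import *
G={"top":{"mask_case":(205,245),"tumbler":(194,323),"lantern":(277,331),"carabiner":(204,403),"lotion":(237,367),"float":(237,285),
"pad_case":(197,479),"pad_tumbler":(269,410),"pad_lantern":(268,490),"pad_carabiner":(274,247)},
"scene":{"mask_case":(307,393),"tumbler":(280,301),"lantern":(215,330),"carabiner":(257,222),"lotion":(232,277),"float":(267,362),
"pad_case":(237,145),"pad_tumbler":(203,250),"pad_lantern":(178,178),"pad_carabiner":(254,415)}}
Y=(0,.8,1.57,-.8)
for n in G:
    c=eyes.read_camera(n)
    for t,g in G[n].items():
        if "pad" in t: m=dark(c,g)
        else:
            ds=[d for d in eyes.cut_out(t,c) if np.hypot(*(np.array(d["centre"])-g))<20]
            m=fillmask(ds[0]["mask"]) if ds else None
        if m is None: print(n,t,"none"); continue
        h=20 if "pad" not in t else 6
        print(n,t,int(m.sum()),*fit(t,m,c,unproj(g,h,c),Y if t in("mask_case","carabiner","pad_case","pad_carabiner") else (0,)))
E
```

```text
top mask_case 1905 [ 6.1273e+02  2.9658e+02 -1.4000e-01] 0.074
top tumbler 669 [6.3551e+02 1.0433e+02 4.0000e-01] 0.099
top lantern 887 [4.3627e+02 9.0780e+01 2.6000e-01] 0.083
top carabiner 590 [620.41 -93.7    1.68] 0.158
top lotion 165 [ 5.3122e+02  1.2900e+00 -1.1000e-01] 0.448
top float 234 [5.3468e+02 2.0417e+02 1.3000e-01] 0.09
top pad_case 1424 [ 6.3800e+02 -2.8913e+02  2.0000e-01] 0.244
top pad_tumbler 403 [ 4.5670e+02 -1.0236e+02  4.0000e-02] 0.429
top pad_lantern 828 [ 4.5757e+02 -3.0575e+02  3.0000e-02] 0.297
top pad_carabiner 528 [ 4.4444e+02  2.9965e+02 -3.2000e-01] 0.494
scene mask_case 2946 [ 6.1655e+02  2.9428e+02 -9.0000e-02] 0.065
scene tumbler 1307 [636.63 100.24  -0.77] 0.071
scene lantern 1213 [4.3673e+02 8.6640e+01 1.3000e-01] 0.141
scene carabiner 715 [620.09 -98.53   1.77] 0.057
scene lotion 464 [ 5.3682e+02 -4.5800e+00  1.2000e-01] 0.192
scene float 335 [5.3511e+02 1.9848e+02 3.2000e-01] 0.206
scene pad_case 1489 [ 6.3627e+02 -2.8713e+02  2.0000e-01] 0.185
scene pad_tumbler 366 [ 4.5591e+02 -1.1207e+02  3.0000e-01] 0.342
scene pad_lantern 641 [ 4.5706e+02 -3.0697e+02  2.8000e-01] 0.296
scene pad_carabiner none
```

```bash
python3 - <<'E'
from h import *
G={"top":{"pad_case":(197,479),"pad_tumbler":(269,410),"pad_lantern":(268,490),"pad_carabiner":(274,247)},
"scene":{"pad_case":(237,145),"pad_tumbler":(203,250),"pad_lantern":(178,178),"pad_carabiner":(254,415)}}
Y=(0,.4,-.4)
for n in G:
    c=eyes.read_camera(n); p=c["pixels"].astype(int); hsv=cv2.cvtColor(c["pixels"],cv2.COLOR_RGB2HSV)
    for t,g in G[n].items():
        print(n,t,"px",p[g],"edge",[p[g[0]-k,g[1]].tolist() for k in (12,16,18,20,22,24,26,30)] if t=="pad_tumbler" else "")
        # orange: redder than wood
        o=((p[:,:,0]-p[:,:,2]>60)&(p[:,:,1]*1.0<p[:,:,0]*.6)).astype(np.uint8)
        o[:g[0]-50]=0;o[g[0]+50:]=0;o[:,:g[1]-50]=0;o[:,g[1]+50:]=0
        try:
            m=fillmask(o); print("  pad",int(m.sum()),*fit("pad",m,c,unproj(g,6,c),Y))
        except Exception as e: print(e)
        for th in (70,95):
            m=dark(c,g,th)
            if m is not None: print("  inlay",th,int(m.sum()),*fit(t,fillmask(m),c,unproj(g,6,c),Y if t in("pad_case","pad_carabiner") else (0,)))
E
```

```text
top pad_case px [47 48 46] edge 
  pad 18 [ 6.3693e+02 -2.8868e+02  6.0000e-01] 118.389
  inlay 70 1484 [ 6.3679e+02 -2.8618e+02  2.8000e-01] 0.189
  inlay 95 1551 [ 6.3736e+02 -2.8248e+02  2.3000e-01] 0.143
top pad_tumbler px [52 53 52] edge [[48, 50, 50], [236, 148, 90], [235, 147, 89], [237, 153, 92], [164, 116, 70], [147, 111, 68], [151, 114, 70], [231, 179, 108]]
  pad 1 [ 456.67 -126.52    0.56] 2228.0
  inlay 70 435 [ 4.5998e+02 -1.0816e+02 -1.0000e-02] 0.336
  inlay 95 464 [ 4.5732e+02 -1.0915e+02  1.7000e-01] 0.256
top pad_lantern px [51 53 51] edge 
  pad 7 [ 506.36 -303.67   -0.95] 316.429
  inlay 70 869 [ 4.5703e+02 -3.0692e+02  4.0000e-02] 0.236
  inlay 95 912 [ 4.5701e+02 -3.0690e+02  4.0000e-02] 0.178
top pad_carabiner px [52 54 51] edge 
max() iterable argument is empty
  inlay 70 600 [ 4.4333e+02  2.9960e+02 -3.2000e-01] 0.308
  inlay 95 641 [ 4.4442e+02  2.9737e+02 -2.5000e-01] 0.234
scene pad_case px [48 50 45] edge 
  pad 2097 [ 6.3802e+02 -2.8704e+02  2.0000e-01] 0.04
  inlay 70 1605 [ 6.3570e+02 -2.8776e+02  1.9000e-01] 0.102
  inlay 95 1646 [ 6.3721e+02 -2.8910e+02  2.0000e-01] 0.074
scene pad_tumbler px [51 52 51] edge [[225, 133, 77], [220, 131, 77], [220, 131, 75], [223, 134, 77], [195, 145, 88], [186, 136, 80], [196, 144, 83], [207, 153, 91]]
  pad 1473 [ 4.6099e+02 -1.1097e+02 -3.0000e-01] 0.285
  inlay 70 415 [ 4.5648e+02 -1.1146e+02  2.0000e-01] 0.176
  inlay 95 430 [ 4.5873e+02 -1.1292e+02  1.2000e-01] 0.147
scene pad_lantern px [51 50 50] edge 
  pad 876 [ 4.5881e+02 -3.0730e+02 -1.0000e-02] 0.994
  inlay 70 726 [ 4.5690e+02 -3.0722e+02  2.7000e-01] 0.145
  inlay 95 742 [ 4.5642e+02 -3.0963e+02 -1.0000e-02] 0.12
scene pad_carabiner px [55 55 53] edge 
  pad 78 [438.57 290.96   1.18] 27.859
  inlay 70 687 [ 4.4304e+02  2.9647e+02 -2.5000e-01] 0.148
  inlay 95 707 [ 4.4360e+02  2.9632e+02 -2.6000e-01] 0.119
```

```bash
cat > plan.py <<'E'
import sys, numpy as np
from cell import env
x,y,z,yaw=map(float,sys.argv[1:5]); s=env.state(); p=s["eef_pos"]; w=s["tcp_rot"][2]
dy=(yaw-w+np.pi)%(2*np.pi)-np.pi
d=np.array([x-p[0],y-p[1],z-p[2]])
def tool(d,w): return np.round([(np.cos(w)*d[0]+np.sin(w)*d[1])/60,(np.sin(w)*d[0]-np.cos(w)*d[1])/60,-d[2]/60],2)
print("t",round(s["t"],1),"pos",p.round(1),"yaw",round(w,3),"open",round(s["opening"],3),"grip",round(s["grip_force"],1),"F",s["ft_force"].round(1))
print("turn units",round(-np.degrees(dy)/5,2),"shift before turn",tool(d,w),"after turn",tool(d,yaw))
E
python3 plan.py 620 -96 160 0.15
```

```text
t 1.9 pos [ 189.4 -595.6  214.7] yaw 0.308 open 1.001 grip 0.0 F [-0.8 -0.8 -0.5]
turn units 1.81 shift before turn [ 9.36 -5.76  0.91] after turn [ 8.34 -7.16  0.91]
```

```bash
python3 -m inch '[[[0.4,-0.25,0],0,-1],[[0.8,-0.5,0],0,-1],[[0.85,-0.52,0],0,-1],[[0.85,-0.52,0],0,-1],[[0.85,-0.52,0],0,-1],[[0.85,-0.52,0],0,-1],[[0.85,-0.52,0],0,-1],[[0.85,-0.52,0],0,-1],[[0.85,-0.52,0],0,-1],[[0.85,-0.52,0],0,-1]]'; python3 plan.py 590 -96 190 0.15
```

```text
t: 3.15
eef_pos: [558.4, -166.6, 214.9]
tcp_rot: [3.141, -0.0, 0.308]
ft_force: [1.1, -0.2, 0.2]
opening: 1.0
grip_force: 0.0
t 3.1 pos [ 558.4 -166.6  214.9] yaw 0.308 open 1.0 grip 0.0 F [ 1.1 -0.2  0.2]
turn units 1.81 shift before turn [ 0.86 -0.96  0.41] after turn [ 0.7  -1.08  0.41]
```

```bash
python3 -m inch '[[[0,0,0],1,-1],[[0,0,0],0.8,-1],[[0.35,-0.54,0.2],0,-1],[[0.35,-0.54,0.2],0,-1],[[0,0,0],0,-1],[[0,0,0],0,-1],[[0,0,0],0,-1],[[0,0,0],0,-1],[[0,0,0],0,-1],[[0,0,0],0,-1]]' >/dev/null; python3 plan.py 620 -96 5 0.15; python3 - <<'E'
from h import *
c=eyes.read_camera("wrist"); cv2.imwrite("pics/w1.png",c["pixels"][:,:,::-1]); E=c["extrinsics"]
print("cam at",-E[:3,:3].T@E[:3,3],"axis",E[2,:3],c["fx"])
for d in eyes.cut_out("carabiner",c)[:2]: print(d["score"],d["centre"],d["mask"].sum(),fit("carabiner",fillmask(d["mask"]),c,(620,-96),(1.72,1.5)))
for d in eyes.cut_out("lotion",c)[:2]: print(d["score"],d["centre"],fit("lotion",fillmask(d["mask"]),c,(534,-1)))
E
```

```text
t 4.4 pos [589.3 -99.3 190.7] yaw 0.15 open 1.002 grip 0.0 F [-1.5 -0.1 -0.1]
turn units 0.0 shift before turn [0.51 0.02 3.09] after turn [0.51 0.02 3.09]
cam at [657.56272229 -90.25061648 360.98431901] axis [-0.24198436 -0.03660188 -0.96958954] 410.80080604649964
0.81 [175.5, 334.7] 3568 (array([621.17, -97.17,   1.7 ]), np.float64(0.036))
0.59 [262.1, 185.6] (array([ 5.3895e+02, -4.5900e+00,  3.0000e-02]), np.float64(0.652))
0.46 [387.7, 448.3] (array([637.72, -92.47,   0.91]), np.float64(2.945))
```

View pics/w1.png

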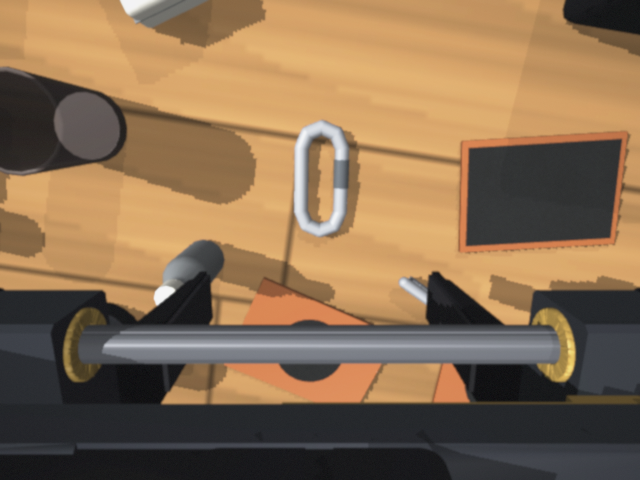

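```bash
python3 -m inch '[[[0.53,0.04,0],0.2,-1],[[0,0,0.7],0,-1],[[0,0,0.8],0,-1],[[0,0,0.8],0,-1],[[0,0,0.5],0,-1],[[0,0,0.24],0,-1],[[0,0,0.09],0,-1],[[0,0,0],0,1],[[0,0,0],0,1],[[0,0,0],0,1]]'; python3 plan.py 621 -97 3 0.13
```

```text
t: 5.8
eef_pos: [621.5, -96.8, 3.7]
tcp_rot: [3.141, -0.001, 0.133]
ft_force: [-0.4, 0.7, -0.1]
opening: 0.741
grip_force: 0.0
t 5.8 pos [621.5 -96.8   3.7] yaw 0.133 open 0.741 grip 0.0 F [-0.4  0.7 -0.1]
turn units 0.04 shift before turn [-0.01  0.    0.01] after turn [-0.01  0.    0.01]
```

```bash
python3 -m inch '[[[0,0,0],0,1],[[0,0,0],0,1],[[0,0,0],0,1],[[0,0,0],0,1],[[0,0,-0.1],0,1],[[0,0,-0.3],0,1],[[0,0,-0.6],-1,1],[[0,0,-0.6],-1,1],[[0,0,-0.6],-1,1],[[0,0,-0.3],-1,1]]'; python3 plan.py 443.7 296.8 150 1.32
```

```text
t: 7.05
eef_pos: [621.6, -96.8, 156.3]
tcp_rot: [3.139, -0.003, 0.485]
ft_force: [1.1, 0.2, -1.5]
opening: 0.474
grip_force: 30.0
t 7.0 pos [621.6 -96.8 156.3] yaw 0.485 open 0.474 grip 30.0 F [ 1.1  0.2 -1.5]
turn units -9.57 shift before turn [ 0.44 -7.19  0.1 ] after turn [ 5.62 -4.5   0.1 ]
```

```bash
python3 -m inch '[[[0.02,-0.35,0],0,1],[[0.05,-0.75,0],0,1],[[0.05,-0.8,0],0,1],[[0.05,-0.8,0],0,1],[[0.05,-0.8,0],0,1],[[0.05,-0.8,0],0,1],[[0.05,-0.8,0],0,1],[[0.05,-0.8,0],0,1],[[0.05,-0.8,0],0,1],[[0.02,-0.49,0],0,1]]' >/dev/null;  python3 -m inch '[[[0,0,0],-1,1],[[0,0,0],-1,1],[[0,0,0],-1,1],[[0,0,0],-1,1],[[0,0,0],-1,1],[[0,0,0],-1,1],[[0,0,0],-1,1],[[0,0,0],-1,1],[[0,0,0],-1,1],[[0,0,0],-0.5,1]]'; python3 plan.py 443.7 296.8 150 1.32; python3 - <<'E'
from h import *
c=eyes.read_camera("wrist"); cv2.imwrite("pics/w2.png",c["pixels"][:,:,::-1])
for n in("pad_carabiner","carabiner"): print(n,[(d["score"],d["centre"],d["mask"].sum()) for d in eyes.cut_out(n,c)[:2]])
E
```

```text
t: 9.55
eef_pos: [443.0, 297.9, 152.4]
tcp_rot: [-3.141, 0.001, 1.312]
ft_force: [0.1, 0.5, -0.6]
opening: 0.474
grip_force: 30.0
t 9.6 pos [443.  297.9 152.4] yaw 1.312 open 0.474 grip 30.0 F [ 0.1  0.5 -0.6]
turn units -0.09 shift before turn [-0.02  0.02  0.04] after turn [-0.02  0.02  0.04]
pad_carabiner [(0.86, [181.4, 323.8], np.int64(13168))]
carabiner [(0.88, [268.0, 343.7], np.int64(10891))]
```

View pics/w2.png

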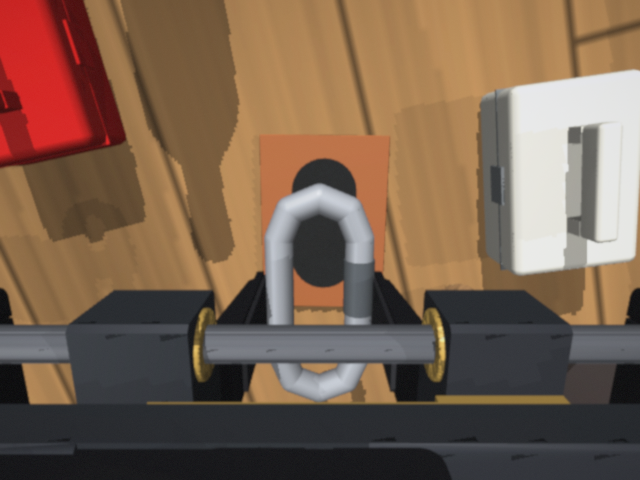

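```bash
python3 - <<'E'
from h import *
c=eyes.read_camera("wrist")
ds=eyes.cut_out("carabiner",c); MOD["carabiner"][:,2]=6+148.7
m=ds[0]["mask"]; print(fit("carabiner",fillmask(m),c,(443,298),(2.89,)))
p=c["pixels"].astype(int); o=(p[:,:,0]>1.55*p[:,:,1])&(p[:,:,0]-p[:,:,2]>50); o[:,:200]=0;o[:,450:]=0
ys,xs=np.nonzero(o); print(len(ys),xs.min(),xs.max(),ys.min(),ys.max())
for q in ((135,260),(135,389.5)): print(unproj(q,6,c))
a,b=unproj((135.,260),6,c),unproj((135.,389.5),6,c); u=(b-a)/np.linalg.norm(b-a); n=np.array([u[1],-u[0]])
if n@((443,298)-a)<0:n=-n
print(np.linalg.norm(b-a),(a+b)/2+69*n,u,np.arctan2(u[1],u[0]))
t=[unproj((159.,324),6,c)+52*n]; print("inlay top based",t)
E
```

```text
(array([443.8 , 296.48,   2.88]), np.float64(1.427))
8243 259 388 135 306
[419.24857415 375.06351798]
[512.745531   350.13869072]
96.76222380154492 [448.22345236 295.92952768] [ 0.96625473 -0.25758841] -0.2605255564342272
inlay top based [array([447.5783461, 295.4602514])]
```

```bash
python3 -m inch '[[[-0.01,0.07,0.3],0,1],[[0,0,0.6],0,1],[[0,0,0.6],0,1],[[0,0,0.4],0,1],[[0,0,0.25],0,1],[[0,0,0.12],0,1],[[0,0,0.06],0,1],[[0,0,0.04],0,1],[[0,0,0],0,1],[[0,0,0],0,1]]'; python3 plan.py 447 296 10 1.315
```

```text
t: 11.05
eef_pos: [448.5, 296.2, 10.9]
tcp_rot: [3.141, -0.0, 1.311]
ft_force: [-0.4, 0.1, -1.0]
opening: 0.473
grip_force: 30.0
t 11.1 pos [448.5 296.2  10.9] yaw 1.311 open 0.473 grip 30.0 F [-0.4  0.1 -1. ]
turn units -0.04 shift before turn [-0.01 -0.02  0.02] after turn [-0.01 -0.02  0.02]
```

```bash
python3 -m inch '[[[0,0,0.02],0,1],[[0,0,0],0,1],[[0,0,0],0,-0.6],[[0,0,0],0,-0.6],[[0,0,0],0,-0.6],[[0,0,0],0,-1],[[0,0,-0.3],0,-1],[[0,0,-0.8],0,-1],[[0,0,-1],-0.8,-1],[[0,0,-0.9],-0.8,-1]]'; python3 plan.py 560 296 190 1.45;python3 - <<'E'
from h import *
c=eyes.read_camera("wrist"); cv2.imwrite("pics/w3.png",c["pixels"][:,:,::-1])
d=eyes.cut_out("carabiner",c); MOD["carabiner"][:,2]+=6
for e in d[:2]: print(e["score"],e["centre"],fit("carabiner",fillmask(e["mask"]),c,(447,296),(2.89,)))
for e in eyes.cut_out("pad_carabiner",c)[:2]: print(e["score"],e["centre"],fit("pad",fillmask(e["mask"]),c,(447,296),(-.26,)))
E
```

```text
t: 12.3
eef_pos: [448.2, 296.0, 191.5]
tcp_rot: [3.141, -0.0, 1.453]
ft_force: [0.7, -0.0, -0.3]
opening: 0.998
grip_force: 0.0
t 12.3 pos [448.2 296.  191.5] yaw 1.453 open 0.998 grip 0.0 F [ 0.7 -0.  -0.3]
turn units 0.04 shift before turn [0.22 1.85 0.02] after turn [0.22 1.85 0.02]
0.91 [215.5, 328.8] (array([448.53, 294.85,   2.87]), np.float64(0.041))
0.74 [205.6, 317.0] (array([ 4.4684e+02,  2.9669e+02, -2.6000e-01]), np.float64(0.028))
```

View pics/w3.png

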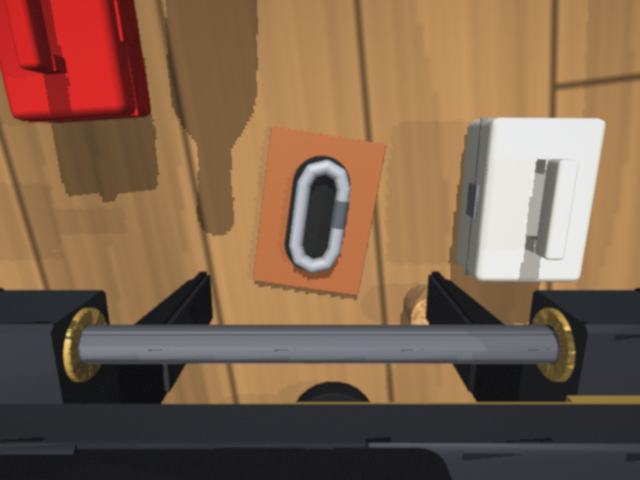

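```bash
python3 - <<'E'
from h import *
c=eyes.read_camera("wrist")
for e in eyes.cut_out("mask_case",c)[:3]: print(e["score"],e["centre"],fit("mask_case",fillmask(e["mask"]),c,(614,295),(-.12,)))
E
python3 -m inch '[[[0,0.6,0],0,-1],[[0,0.8,0],0,-1],[[0,0.8,0],0,-1],[[-0.5,0.5,0],0,-1],[[-0.5,0,0],0,-1],[[0,0,0],0,-1],[[0,0,0],0,-1],[[0,0,0],0,-1],[[0,0,0],0,-1],[[0,0,0],0,-1]]';  python3 - <<'E'
from h import *
c=eyes.read_camera("wrist"); cv2.imwrite("pics/w4.png",c["pixels"][:,:,::-1])
for e in eyes.cut_out("mask_case",c)[:3]: print(e["score"],e["centre"],fit("mask_case",fillmask(e["mask"]),c,(614,295),(-.12,)))
E
```

```text
0.64 [198.2, 524.9] (array([ 6.1372e+02,  2.9465e+02, -1.0000e-01]), np.float64(0.079))
0.56 [59.1, 71.8] (array([ 5.7504e+02, -7.8600e+01,  1.0000e-02]), np.float64(1.0))
0.22 [392.7, 331.3] (array([ 5.7504e+02, -7.8600e+01,  1.0000e-02]), np.float64(1.0))
t: 13.8
eef_pos: [601.9, 217.6, 189.4]
tcp_rot: [3.142, 0.0, 1.452]
ft_force: [0.2, 0.2, -0.1]
opening: 1.001
grip_force: 0.0
0.79 [113.7, 323.6] (array([ 6.1531e+02,  2.9309e+02, -1.2000e-01]), np.float64(0.041))
0.47 [319.5, 526.3] (array([ 694.  , -138.33,    1.52]), np.float64(1.0))
```

View pics/w4.png

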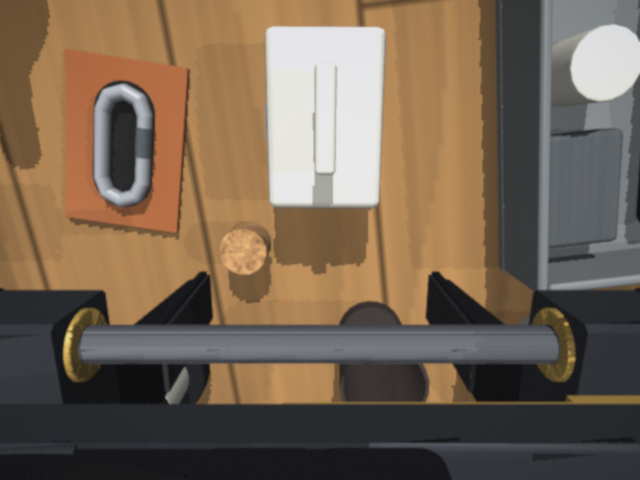

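```bash
python3 -m inch '[[[0.4,0.02,0],0,0.05],[[0.5,0.03,0],0,0.05],[[0.38,0.02,0.1],0,0.05],[[0,0,0.5],0,0.05],[[0,0,0.6],0,0.05],[[0,0,0.5],0,0.05],[[0,0,0.3],0,0.05],[[0,0,0.12],0,0.05],[[0,0,0],0,1],[[0,0,0],0,1]]'; python3 plan.py 615.2 293.3 62 1.45
```

```text
t: 15.15
eef_pos: [615.9, 293.1, 63.3]
tcp_rot: [3.14, -0.001, 1.451]
ft_force: [-0.6, -0.4, 0.7]
opening: 0.318
grip_force: 0.0
t 15.2 pos [615.9 293.1  63.3] yaw 1.451 open 0.318 grip 0.0 F [-0.6 -0.4  0.7]
turn units 0.01 shift before turn [ 0.   -0.01  0.02] after turn [ 0.   -0.01  0.02]
```

```bash
python3 -m inch '[[[0,0,0],0,1],[[0,0,0],0,1],[[0,0,0],0,1],[[0,0,0],0,1],[[0,0,0],0,1],[[0,0,-0.1],0,1],[[0,0,-0.3],0,1],[[0,0,-0.6],0,1],[[0,0,-0.7],0,1],[[0,0,-0.5],0,1]]'; python3 plan.py 637.5 -287 200 1.77
```

```text
t: 16.4
eef_pos: [615.6, 293.0, 197.3]
tcp_rot: [3.14, -0.001, 1.451]
ft_force: [0.5, 0.3, -3.9]
opening: 0.144
grip_force: 30.0
t 16.4 pos [615.6 293.  197.3] yaw 1.451 open 0.144 grip 30.0 F [ 0.5  0.3 -3.9]
turn units -3.66 shift before turn [-9.55  1.52 -0.05] after turn [-9.55 -1.56 -0.05]
```

```bash
python3 -m inch '[[[-0.3,0.05,0],0,1],[[-0.6,0.1,0],0,1],[[-0.8,0.13,0],0,1],[[-0.85,0.13,0],0,1],[[-0.85,0.14,0],0,1],[[-0.85,0.14,0],0,1],[[-0.85,0.14,0],0,1],[[-0.85,0.14,0],0,1],[[-0.7,0.11,0],0,1],[[-0.4,0.06,0],0,1]]'>/dev/null; python3 -m inch '[[[-0.3,0.05,0],-0.9,1],[[0,0,0],-0.9,1],[[0,0,0],-0.9,1],[[0,0,0],-0.9,1],[[0,0,0],0,1],[[0,0,0],0,1],[[0,0,0],0,1],[[0,0,0],0,1],[[0,0,0],0,1],[[0,0,0],0,1]]'; python3 plan.py 637.5 -287 200 1.77; python3 - <<'E'
from h import *
c=eyes.read_camera("wrist"); cv2.imwrite("pics/w5.png",c["pixels"][:,:,::-1])
for n,xy,w in (("pad_case",(637,-287),.2),("pad_tumbler",(457,-110),-.3),("pad_lantern",(457,-308),0)):
  for e in eyes.cut_out(n,c)[:2]: print(n,e["score"],e["centre"],e["mask"].sum(),fit("pad",fillmask(e["mask"]),c,xy,(w,)))
E
```

```text
t: 18.9
eef_pos: [633.6, -153.5, 194.2]
tcp_rot: [3.142, 0.0, 1.765]
ft_force: [-0.4, -0.2, -3.7]
opening: 0.145
grip_force: 30.0
t 18.9 pos [ 633.6 -153.5  194.2] yaw 1.765 open 0.145 grip 30.0 F [-0.4 -0.2 -3.7]
turn units -0.06 shift before turn [-2.2  -0.37 -0.1 ] after turn [-2.19 -0.38 -0.1 ]
pad_tumbler 0.71 [119.9, 127.8] 20183 (array([ 4.6003e+02, -1.1082e+02, -2.9000e-01]), np.float64(0.009))
pad_lantern 0.89 [312.9, 107.0] 9521 (array([ 458.34, -307.4 ,    0.  ]), np.float64(1.291))
```

View pics/w5.png

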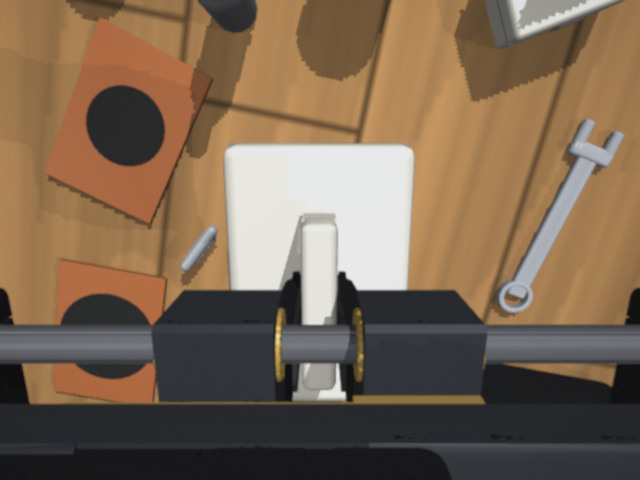

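```bash
python3 - <<'E'
from h import *
c=eyes.read_camera("wrist"); s=env.state()
def T(p,w):
    M=np.eye(4); k,q=np.cos(w),np.sin(w); M[:3,:3]=np.array([[k,q,0],[q,-k,0],[0,0,-1]]); M[:3,3]=p; return M
CT=c["extrinsics"]@T(s["eef_pos"],s["tcp_rot"][2])
c["extrinsics"]=CT@np.linalg.inv(T([589.3,-99.3,190.7],.15)); E=c["extrinsics"]; print(-E[:3,:3].T@E[:3,3])
im=cv2.imread("pics/w1.png")[:,:,::-1].astype(int)
o=((im[:,:,0]>1.5*im[:,:,1])&(im[:,:,0]-im[:,:,2]>50)).astype(np.uint8); o[:125]=0;o[258:]=0;o[:,:450]=0;o[:,635:]=0
o=cv2.morphologyEx(o,cv2.MORPH_OPEN,np.ones((2,2)));m=fillmask(o); print(m.sum(),fit("pad",m,c,(637,-287),(.2,)))
E
```

```text
[655.92066082 -89.4373324  361.00817436]
17988 (array([ 6.3595e+02, -2.8743e+02,  2.1000e-01]), np.float64(0.014))
```

```bash
python3 -m inch '[[[-0.25,-0.04,0],-0.1,1],[[-0.5,-0.08,0],0,1],[[-0.6,-0.1,0],0,1],[[-0.5,-0.09,0],0,1],[[-0.3,-0.05,0],0,1],[[-0.05,-0.01,0.1],0,1],[[0,0,0.3],0,1],[[0,0,0.5],0,1],[[0,0,0.5],0,1],[[0,0,0.3],0,1]]'; python3 plan.py 637.3 -287.7 69 1.775
```

```text
t: 20.4
eef_pos: [637.7, -285.7, 89.7]
tcp_rot: [-3.14, -0.002, 1.775]
ft_force: [-0.4, 0.1, -3.1]
opening: 0.146
grip_force: 30.0
t 20.4 pos [ 637.7 -285.7   89.7] yaw 1.775 open 0.146 grip 30.0 F [-0.4  0.1 -3.1]
turn units 0.0 shift before turn [-0.03 -0.01  0.35] after turn [-0.03 -0.01  0.35]
```

```bash
python3 -m inch '[[[-0.03,0,0.1],0,1],[[0,0,0.1],0,1],[[0,0,0.06],0,1],[[0,0,0.04],0,1],[[0,0,0.02],0,1],[[0,0,0.02],0,1],[[0,0,0],0,1],[[0,0,0],0,1],[[0,0,0],0,1],[[0,0,0],0,1]]'; python3 plan.py 637.3 -287.7 69 1.775
```

```text
t: 21.65
eef_pos: [638.7, -289.0, 71.9]
tcp_rot: [3.142, 0.0, 1.774]
ft_force: [-0.0, -0.1, -3.7]
opening: 0.147
grip_force: 30.0
t 21.6 pos [ 638.7 -289.    71.9] yaw 1.774 open 0.147 grip 30.0 F [-0.  -0.1 -3.7]
turn units -0.01 shift before turn [ 0.03 -0.02  0.05] after turn [ 0.03 -0.02  0.05]
```

```bash
python3 -m inch '[[[0.02,-0.02,0.02],0,1],[[0,0,0.02],0,1],[[0,0,0.02],0,1],[[0,0,0],0,1],[[0,0,0],0,1],[[0,0,0],0,0.3],[[0,0,0],0,0],[[0,0,0],0,0],[[0,0,0],0,-0.3],[[0,0,-0.2],0,-0.3]]'; python3 plan.py 637.3 -287.7 69 1.775
```

```text
t: 22.9
eef_pos: [636.9, -287.9, 79.8]
tcp_rot: [-3.14, -0.001, 1.774]
ft_force: [0.1, 0.2, 0.5]
opening: 0.613
grip_force: 0.0
t 22.9 pos [ 636.9 -287.9   79.8] yaw 1.774 open 0.613 grip 0.0 F [0.1 0.2 0.5]
turn units -0.01 shift before turn [0.   0.01 0.18] after turn [0.   0.01 0.18]
```

```bash
python3 -m inch '[[[0,0,-0.4],0,-1],[[0,0,-0.8],0,-1],[[0,0,-0.8],0,-1],[[-0.4,0,-0.3],0,-1],[[-0.6,0,0],0,-1],[[-0.3,0,0],0,-1],[[0,0,0],0,-1],[[0,0,0],0,-1],[[0,0,0],0,-1],[[0,0,0],0,-1]]'; python3 - <<'E'
from h import *
c=eyes.read_camera("wrist"); cv2.imwrite("pics/w6.png",c["pixels"][:,:,::-1])
MOD["mask_case"][:,2]+=6
for e in eyes.cut_out("mask_case",c)[:1]: print(e["score"],e["centre"],fit("mask_case",fillmask(e["mask"]),c,(637,-287),(.2,)))
for n,xy,w in (("pad_case",(637,-287),.2),("pad_lantern",(457,-308),0)):
  for e in eyes.cut_out(n,c)[:1]: print(n,e["score"],e["centre"],e["mask"].sum(),fit("pad",fillmask(e["mask"]),c,xy,(w,)))
E
python3 plan.py 636 102 180 1.57
```

```text
t: 24.15
eef_pos: [653.1, -363.8, 218.5]
tcp_rot: [3.142, 0.0, 1.775]
ft_force: [0.2, 1.1, 0.6]
opening: 0.999
grip_force: 0.0
0.87 [113.3, 317.7] (array([ 6.3665e+02, -2.8796e+02,  1.9000e-01]), np.float64(0.047))
pad_case 0.79 [184.7, 369.6] 78 (array([ 918.67, -760.33,    2.6 ]), np.float64(1.0))
pad_lantern 0.62 [103.9, 118.8] 18149 (array([ 458.41, -309.49,    0.  ]), np.float64(0.014))
t 24.4 pos [ 653.  -364.3  218.3] yaw 1.774 open 1.002 grip 0.0 F [-0.1  0.1  0.8]
turn units 2.34 shift before turn [7.67 1.29 0.64] after turn [ 7.77 -0.29  0.64]
```

View pics/w6.png

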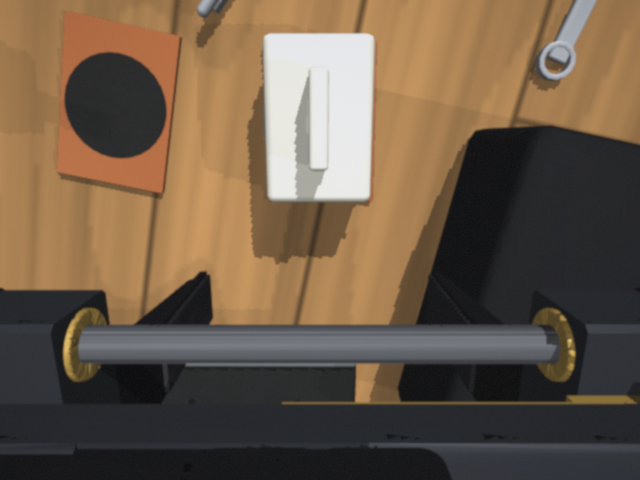

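```bash
python3 -m inch '[[[0,0,0],0.8,-1],[[0,0,0],0.8,-1],[[0,0,0],0.74,-1],[[0.6,-0.04,0],0,-1],[[0.95,-0.04,0],0,-1],[[1,-0.04,0],0,-1],[[1,-0.04,0],0,-1],[[1,-0.04,0],0,-1],[[1,-0.04,0],0,-1],[[0.7,-0.04,0],0,-1]]' >/dev/null;  python3 - <<'E'
from h import *
c=eyes.read_camera("wrist"); c=eyes.read_camera("wrist"); cv2.imwrite("pics/w7.png",c["pixels"][:,:,::-1])
for e in eyes.cut_out("tumbler",c)[:2]: print(e["score"],e["centre"],e["mask"].sum(),fit("tumbler",fillmask(e["mask"]),c,(636,102)))
E
python3 plan.py 636 102 180 1.57
```

```text
0.74 [108.8, 320.4] 7465 (array([6.3719e+02, 1.0091e+02, 8.0000e-02]), np.float64(0.042))
t 25.8 pos [636.5  12.4 218.5] yaw 1.573 open 0.999 grip 0.0 F [ 0.2 -0.1 -0.4]
turn units 0.03 shift before turn [ 1.49 -0.01  0.64] after turn [ 1.49 -0.01  0.64]
```

View pics/w7.png

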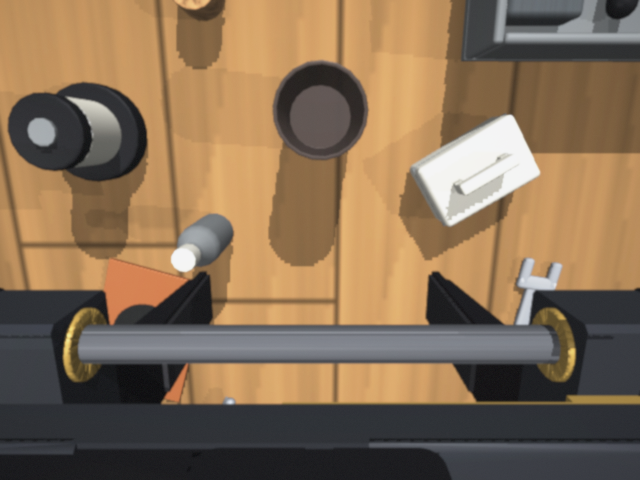

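```bash
python3 -m inch '[[[0.5,0.01,0],0,-1],[[0.6,0,0],0,-1],[[0.37,0,0.1],0,-1],[[0,0,0.5],0,-1],[[0,0,0.6],0,-1],[[0,0,0.6],0,-1],[[0,0,0.5],0,-1],[[0,0,0.4],0,-1],[[0,0,0.2],0,-1],[[0,0,0.06],0,-1]]' >/dev/null; python3 -m inch '[[[0,0,0],0,1],[[0,0,0],0,1],[[0,0,0],0,1],[[0,0,0],0,1],[[0,0,0],0,1],[[0,0,0],0,1],[[0,0,-0.03],0,1],[[0,0,-0.2],0,1],[[0,0,-0.4],0,1],[[0,0,-0.6],0,1]]'; python3 plan.py 460 -111 190 1.57
```

```text
t: 28.25
eef_pos: [636.8, 98.7, 114.8]
tcp_rot: [-3.14, 0.0, 1.57]
ft_force: [0.6, 0.3, -2.8]
opening: 0.689
grip_force: 30.0
t 28.2 pos [636.8  98.7 114.8] yaw 1.57 open 0.689 grip 30.0 F [ 0.6  0.3 -2.8]
turn units -0.0 shift before turn [-3.5  -2.94 -1.25] after turn [-3.5  -2.94 -1.25]
```

```bash
python3 -m inch '[[[0,0,-0.6],0,1],[[0,0,-0.5],0,1],[[-0.1,-0.08,-0.15],0,1],[[-0.3,-0.25,0],0,1],[[-0.55,-0.46,0],0,1],[[-0.6,-0.5,0],0,1],[[-0.6,-0.5,0],0,1],[[-0.6,-0.5,0],0,1],[[-0.45,-0.38,0],0,1],[[-0.2,-0.17,0],0,1]]'>/dev/null; python3 plan.py 460 -112.5 48 1.57
```

```text
t 29.5 pos [ 465.1 -106.1  189. ] yaw 1.568 open 0.691 grip 30.0 F [-0.1 -0.4 -3.2]
turn units -0.02 shift before turn [-0.11 -0.08  2.35] after turn [-0.11 -0.08  2.35]
```

```bash
python3 -m inch '[[[-0.11,-0.08,0.2],0,1],[[0,0,0.5],0,1],[[0,0,0.5],0,1],[[0,0,0.45],0,1],[[0,0,0.3],0,1],[[0,0,0.2],0,1],[[0,0,0.1],0,1],[[0,0,0.04],0,1],[[0,0,0.02],0,1],[[0,0,0],0,1]]'>/dev/null; python3 plan.py 460 -112.5 48 1.57;
```

```text
t 30.8 pos [ 462.  -111.7   51.2] yaw 1.57 open 0.693 grip 30.0 F [ 0.  -0.5 -2.4]
turn units -0.0 shift before turn [-0.01 -0.03  0.05] after turn [-0.01 -0.03  0.05]
```

```bash
python3 -m inch '[[[-0.01,-0.03,0.01],0,1],[[0,0,0.02],0,1],[[0,0,0.01],0,1],[[0,0,0.01],0,1],[[0,0,0.01],0,1],[[0,0,0],0,1],[[0,0,0],0,1],[[0,0,0],0,1],[[0,0,0],0,1],[[0,0,0],0,1]]'; python3 plan.py 460 -112.5 48 1.57
```

```text
t: 32.0
eef_pos: [460.1, -112.3, 47.2]
tcp_rot: [3.142, 0.0, 1.57]
ft_force: [0.8, 0.5, -2.1]
opening: 0.691
grip_force: 30.0
t 32.0 pos [ 460.1 -112.3   47.2] yaw 1.57 open 0.691 grip 30.0 F [ 0.8  0.5 -2.1]
turn units -0.0 shift before turn [-0.   -0.   -0.01] after turn [-0.   -0.   -0.01]
```

```bash
python3 -m inch '[[[0,0,0.01],0,1],[[0,0,0.01],0,1],[[0,0,0],0,1],[[0,0,0],0,-1],[[0,0,0],0,-1],[[0,0,0],0,-1],[[0,0,-0.2],0,-1],[[0,0,-0.6],0,-1],[[0,0,-0.9],0,-1],[[0,0,-0.8],0,-1]]'; python3 plan.py 438 20 210 1.57
```

```text
t: 33.25
eef_pos: [459.8, -112.2, 198.6]
tcp_rot: [3.141, 0.0, 1.57]
ft_force: [0.4, 0.1, -0.6]
opening: 1.001
grip_force: 0.0
t 33.2 pos [ 459.8 -112.2  198.6] yaw 1.57 open 1.001 grip 0.0 F [ 0.4  0.1 -0.6]
turn units -0.0 shift before turn [ 2.2  -0.37 -0.19] after turn [ 2.2  -0.37 -0.19]
```

```bash
python3 -m inch '[[[-0.4,0,-0.1],0,-1],[[-0.5,0,-0.1],0,-1],[[-0.4,0,-0.1],0,-1],[[0,0,0],0,-1],[[0,0,0],0,-1],[[0,0,0],0,-1],[[0,0,0],0,-1],[[0,0,0],0,-1],[[0,0,0],0,-1],[[0,0,0],0,-1]]' >/dev/null;  python3 - <<'E'
from h import *
c=eyes.read_camera("wrist"); cv2.imwrite("pics/w8.png",c["pixels"][:,:,::-1])
MOD["tumbler"][:,2]+=6
for e in eyes.cut_out("tumbler",c)[:2]: print(e["score"],e["centre"],e["mask"].sum(),fit("tumbler",fillmask(e["mask"]),c,(460,-111)))
for e in eyes.cut_out("pad_tumbler",c)[:1]: print(e["score"],e["centre"],e["mask"].sum(),fit("pad",fillmask(e["mask"]),c,(460,-111),(-.29,)))
E
python3 plan.py 438 15 205 1.57
```

```text
0.97 [113.1, 320.3] 7975 (array([ 4.5967e+02, -1.0986e+02,  1.7000e-01]), np.float64(0.04))
0.56 [164.5, 330.8] 10170 (array([ 4.5922e+02, -1.1065e+02, -2.8000e-01]), np.float64(0.011))
t 34.6 pos [ 459.9 -190.3  214. ] yaw 1.57 open 1.003 grip 0.0 F [-0.4 -0.2 -0.2]
turn units -0.01 shift before turn [ 3.42 -0.37  0.15] after turn [ 3.42 -0.37  0.15]
```

View pics/w8.png

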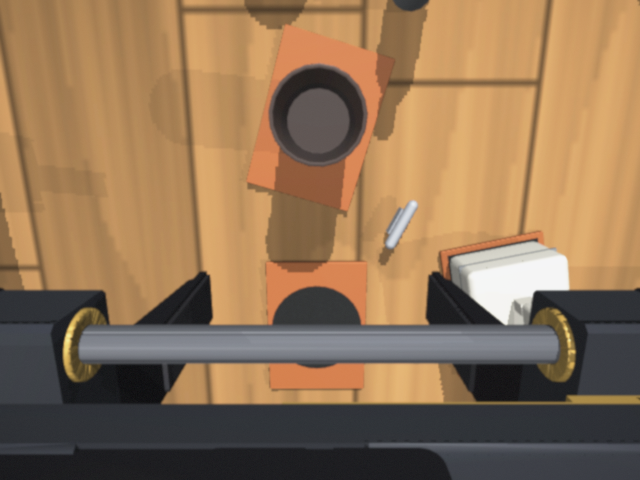

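```bash
python3 -m inch '[[[0.3,-0.03,0],0,-1],[[0.6,-0.06,0],0,-1],[[0.7,-0.08,0],0,-1],[[0.7,-0.08,0],0,-1],[[0.6,-0.07,0],0,-1],[[0.4,-0.05,0],0,-1],[[0.12,0,0],0,-1],[[0,0,0],0,-1],[[0,0,0],0,-1],[[0,0,0],0,-1]]' >/dev/null;  python3 - <<'E'
from h import *
c=eyes.read_camera("wrist"); cv2.imwrite("pics/w9.png",c["pixels"][:,:,::-1])
for e in eyes.cut_out("lantern",c)[:2]: print(e["score"],e["centre"],e["mask"].sum(),fit("lantern",fillmask(e["mask"]),c,(437,89)))
E
python3 plan.py 438 89 32 1.57
```

```text
0.66 [125.2, 318.2] 7744 (array([4.3733e+02, 8.6860e+01, 1.0000e-02]), np.float64(0.038))
t 36.0 pos [438.1  14.5 214. ] yaw 1.569 open 0.998 grip 0.0 F [-1.   0.3 -0.3]
turn units -0.01 shift before turn [ 1.24 -0.    3.03] after turn [ 1.24 -0.    3.03]
```

View pics/w9.png

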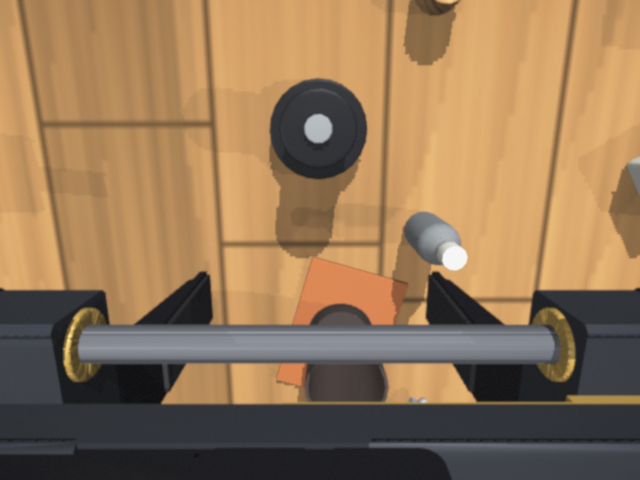

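```bash
python3 -m inch '[[[0.5,-0.01,0],0,-1],[[0.5,0,0],0,-1],[[0.22,0,0.3],0,-1],[[0,0,0.6],0,-1],[[0,0,0.6],0,-1],[[0,0,0.6],0,-1],[[0,0,0.5],0,-1],[[0,0,0.3],0,-1],[[0,0,0.13],0,-1],[[0,0,0],0,-0.5]]' >/dev/null; python3 plan.py 437.3 87 32 1.57;  python3 -m inch '[[[0,0,0],0,1],[[0,0,0],0,1],[[0,0,0],0,1],[[0,0,0],0,1],[[0,0,0],0,1],[[0,0,0],0,1],[[0,0,-0.03],0,1],[[0,0,-0.2],0,1],[[0,0,-0.4],0,1],[[0,0,-0.6],0,1]]'; python3 plan.py 458.4 -309.3 180 1.57
```

```text
t 37.2 pos [437.5  88.   32.1] yaw 1.569 open 0.943 grip 0.0 F [0.2 0.5 0.3]
turn units -0.01 shift before turn [-0.02 -0.    0.  ] after turn [-0.02 -0.    0.  ]
t: 38.5
eef_pos: [436.9, 88.1, 106.8]
tcp_rot: [-3.14, 0.0, 1.57]
ft_force: [0.4, -0.3, -2.5]
opening: 0.583
grip_force: 30.0
t 38.5 pos [436.9  88.1 106.8] yaw 1.57 open 0.583 grip 30.0 F [ 0.4 -0.3 -2.5]
turn units -0.0 shift before turn [-6.62  0.37 -1.22] after turn [-6.62  0.36 -1.22]
```

```bash
python3 -m inch '[[[0,0,-0.6],0,1],[[0,0,-0.5],0,1],[[-0.2,0.01,-0.2],0,1],[[-0.5,0.03,0],0,1],[[-0.7,0.04,0],0,1],[[-0.8,0.05,0],0,1],[[-0.8,0.05,0],0,1],[[-0.8,0.05,0],0,1],[[-0.7,0.04,0],0,1],[[-0.6,0.03,0],0,1]]'>/dev/null; python3 -m inch '[[[-0.5,0.02,0],0,1],[[-0.5,0.02,0],0,1],[[-0.36,0.02,0],0,1],[[-0.16,0.01,0],0,1],[[0,0,0.3],0,1],[[0,0,0.5],0,1],[[0,0,0.5],0,1],[[0,0,0.4],0,1],[[0,0,0.25],0,1],[[0,0,0.15],0,1]]'; python3 plan.py 458.4 -308 38.5 1.57
```

```text
t: 41.0
eef_pos: [459.3, -308.8, 57.5]
tcp_rot: [-3.141, -0.0, 1.57]
ft_force: [0.6, -1.0, -2.7]
opening: 0.582
grip_force: 30.0
t 41.0 pos [ 459.3 -308.8   57.5] yaw 1.57 open 0.582 grip 30.0 F [ 0.6 -1.  -2.7]
turn units 0.0 shift before turn [ 0.01 -0.01  0.32] after turn [ 0.01 -0.01  0.32]
```

```bash
python3 -m inch '[[[0,-0.01,0.1],0,1],[[0,0,0.08],0,1],[[0,0,0.05],0,1],[[0,0,0.03],0,1],[[0,0,0.02],0,1],[[0,0,0.01],0,1],[[0,0,0.01],0,1],[[0,0,0],0,1],[[0,0,0],0,1],[[0,0,0],0,1]]'; python3 plan.py 458.4 -308 38.5 1.57
```

```text
t: 42.25
eef_pos: [458.7, -309.1, 40.1]
tcp_rot: [3.141, 0.0, 1.57]
ft_force: [-0.1, 0.1, -2.3]
opening: 0.582
grip_force: 30.0
t 42.2 pos [ 458.7 -309.1   40.1] yaw 1.57 open 0.582 grip 30.0 F [-0.1  0.1 -2.3]
turn units -0.0 shift before turn [ 0.02 -0.    0.03] after turn [ 0.02 -0.    0.03]
```

```bash
python3 -m inch '[[[0.01,0,0.01],0,1],[[0,0,0.01],0,1],[[0,0,0.01],0,1],[[0,0,0],0,1],[[0,0,0],0,1],[[0,0,0],0,-1],[[0,0,0],0,-1],[[0,0,0],0,-1],[[0,0,0],0,-1],[[0,0,-0.2],0,-1]]'; python3 -m inch '[[[0,0,-0.5],0,-1],[[0,0,-0.9],0,-1],[[0,0,-0.9],0,-1],[[-0.3,0,-0.4],0,-1],[[-0.6,0,0],0,-1],[[-0.5,0,0],0,-1],[[0,0,0],0,-1],[[0,0,0],0,-1],[[0,0,0],0,-1],[[0,0,0],0,-1]]'; python3 - <<'E'
from h import *
c=eyes.read_camera("wrist"); cv2.imwrite("pics/w10.png",c["pixels"][:,:,::-1])
MOD["lantern"][:,2]+=6
for e in eyes.cut_out("lantern",c)[:1]: print(e["score"],e["centre"],fit("lantern",fillmask(e["mask"]),c,(458,-308)))
for e in eyes.cut_out("pad_lantern",c)[:1]: print(e["score"],e["centre"],e["mask"].sum(),fit("pad",fillmask(e["mask"]),c,(458,-308)))
c=eyes.read_camera("scene"); cv2.imwrite("pics/scene1.png",c["pixels"][:,:,::-1])
E
```

```text
t: 43.5
eef_pos: [458.3, -308.2, 50.1]
tcp_rot: [-3.14, -0.001, 1.57]
ft_force: [0.9, 0.1, -0.6]
opening: 0.989
grip_force: 0.0
t: 44.75
eef_pos: [458.7, -391.8, 212.5]
tcp_rot: [3.142, 0.0, 1.57]
ft_force: [-0.4, 0.5, -0.1]
opening: 0.994
grip_force: 0.0
0.93 [115.5, 321.7] (array([ 4.5876e+02, -3.0995e+02,  2.0000e-01]), np.float64(0.043))
0.7 [66.1, 311.7] 10035 (array([ 457.7 , -309.27,   -0.  ]), np.float64(0.016))
```

View pics/w10.png

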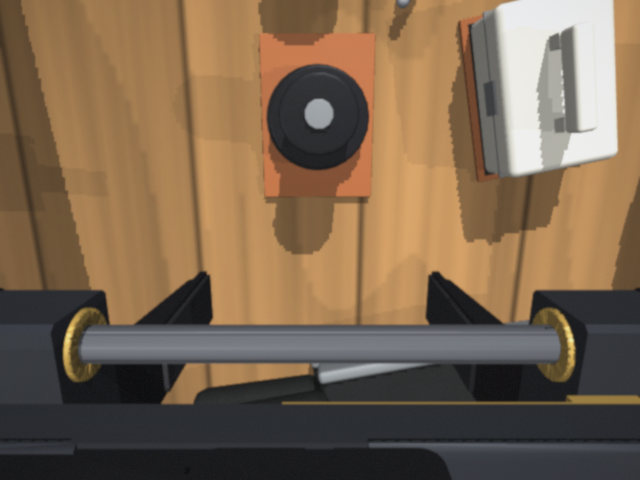

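View pics/scene1.png

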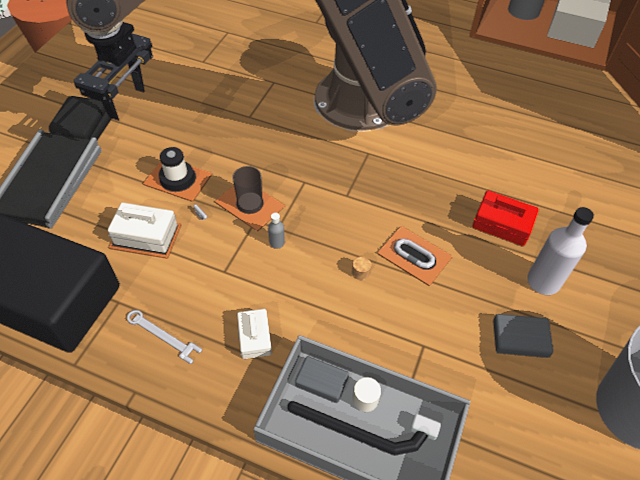

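The wrist view shows the lantern at about (115,320), centred on its disc. The scene view shows all four things on their pads, and the lotion (232,277) and float (267,362) where they were.

```bash
python3 -c "
from cell import env
print(env.job_done())"
```

```text
the job is handed in; nothing more can be done
None
```

The mask case, tumbler, lantern and carabiner are each set down on their matching pads, within about 2–3 mm of centre by the camera fits, with the lotion and float not visibly moved; the job was handed in at about 45 s, and no verdict was returned.

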